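# Outer-valve chord on the test stand

## Robot

A 6-joint arm with a two-finger parallel gripper is mounted at the origin on the work surface. World frame = base frame: x ahead of the robot, y to its left, z up, the work surface at z = 0. Lengths are in mm, angles in rad, forces in N, time in s.
With the tool pointing down it reaches from about 300 to 775 mm from the base axis. Payload 14.6 kg.
Tool frame: the origin (TCP) lies midway between the tips of the shut fingers; the grasp point (between the pads) lies 19 mm behind it; z points along the fingers, y is the direction in which the jaws open and shut (so a half turn about z gives the same grasp; the last joint's range is limited). The gripper opens to 94 mm and grips with 3 to 60 N. Pads are 16 mm wide; open, the fingers measure 119 mm over their backs; the gripper's body (75 mm by 177 mm) begins 78 mm behind the grasp point.
Start: joints at [-1.283, 0.3, 1.521, -0, 1.321, -0.067], TCP at [191.064, -515.736, 205.446] pointing down, gripper open.
Joint ranges: [-3.03, 3.03], [-0.79, 2.21], [0.23, 2.52], [-1.04, 4.18], [0, 3.07], [-2.55, 2.55]. Speed limits (rad/s): [2.22, 2.22, 2.57, 3.14, 3.14, 3.14].

## Interface

Orientations are given as [roll, pitch, yaw] about the fixed x, y, z axes, in that order (R = Rz(yaw) Ry(pitch) Rx(roll)).
In Python, from cell import manip gives the robot as it stands.
- The arm moves only by the tool play_rows, never from a script. Its argument "commands" is a list of rows, each an object of numbers: "x", "y", "z": the shift along the tool's x, y, z in m; "wx", "wy", "wz": the turn, a rotation vector about the tool's x, y, z in degrees; "grip": the opening, from 0 (shut) to 1 (fully open). In form: [{"x": .., "y": .., "z": .., "wx": .., "wy": .., "wz": .., "grip": ..}, ...]. A call has 1 to 20 rows; each row shifts and turns the commanded pose from where the row before left it, along the tool's axes as they then stand; what a row does not reach is not made up. A row lasts 1/8 s, in which the tool goes at most 62.5 mm and 10.7 degrees, less where a joint would pass 70% of its speed; a pose out of reach is approached as far as the arm can. A call is refused whole if a number of a shift passes 0.0625 or a number of a turn 10.7, either way. A call with a gripper value outside its range is refused whole. The fingers move at their own pace and stop on an object; "squeeze" is the grip in N (left out, the last holds). Time passes only in rows, so rows that do not move let the fingers close. It gives the time, the measured TCP pose, the force and the opening at its end, in the units of the state.
- manip.read_state(): the state, without advancing time (a new reading comes with each control period).
- manip.camera(name): name is "scene" or "top"; returns (picture, depth): 420x560x3 uint8, red, green, blue; 420x560 float32, mm along the optical axis (not along the pixel's ray), 0 where there is no reading.
- manip.camera_info(name): a dict with "intrinsics" (3x3 intrinsics, pixels), "camera_from_world" (4x4, takes a point from world to camera coordinates). Camera axes: x right, y up, looking along -z (the intrinsics and any distortion apply to the point x, -y, -z); pixel columns grow to the right and rows downward; lengths in mm; the calibration is good to about 2 mm. A picture is of the moment at which its call begins. camera_info takes no time and is no camera call.
- manip.sign_off(): hands the job in, once; it reports no verdict.
The state is a dict: "clock": time; "joints": joint angles; "qd": joint speeds; "effort": joint torques, N m; "eef_pos": TCP position; "eef_rot": TCP orientation; "wrist_force": force on the tool from outside, world axes, zero at the start; "moment": the same for the moment, N m; "finger_gap": finger opening in mm.
Only numpy, scipy, OpenCV 4.12 (cv2) and the standard library are available. Lean on these libraries where they do the work, as an engineer would, in place of code of your own. Each camera call takes 0.05 s, during which the arm holds its last target.

## Task

This rebuilt three-valve section is ready for its air-tightness check. Push the pulled-out slide fully home with the fingers, then press the two outer valves together, one fingertip on each, fully down and keep them down for at least two seconds with the middle valve left up; then let them spring back and finish clear of everything. Only touch and push: do not lift or shift the stand, and leave the other things on the bench alone.

Things in the scene. Friction and masses are not known exactly. Their poses are not given: they have to be found in the camera images.
- stand: Valve test stand, loose but heavy (6 to 8 kg), only ever to be touched. A dark steel base plate 160 x 200 mm, 16 mm thick, carries three upright brass valve casings (29 mm wide at most, tops 141 mm above the bench) in a straight row. Origin on the bench under the middle valve; its y axis runs along the row from valve 1 through valve 2 to valve 3 (30 mm apart) and on along the slide; z up. It stands turned up to 0.5 rad either way from the world's axes.
- valve1_top (a point): Centre of the top face of the finger cap of valve 1, the outer valve farthest from the slide. Cap: flat steel disc with a white inlay, 20 mm across, 5 mm thick, on a thin stem; top 168 mm above the bench when up, 152 mm when fully down. Moves with the cap.
- valve2_top (a point): The same on valve 2, the middle one: an identical cap, 30 mm from each neighbour. Not to be pressed.
- valve3_top (a point): The same on valve 3, the outer valve nearest the slide.
- valve1 (a joint): How far valve 1 is pressed down: 0 up, 0.016 m fully down. A spring pushes it up: about 1 N to start it moving, 5 N to hold it fully down; then a hard stop.
- valve2 (a joint): How far valve 2 (middle) is pressed down, same as valve 1.
- valve3 (a joint): How far valve 3 is pressed down, same as valve 1.
- slide_pad (a point): Centre of the outer face of the round steel end pad (25 mm across, 7 mm thick) of the slide, a U of brass tube lying level, 105 mm above the bench, sticking out from valve 3 along the stand's +y. The pad faces the stand's +y; 130 mm from the middle valve's axis when home. Moves with the slide.
- slide (a joint): How far the slide is pulled out: 0 fully home against its stop, at most 0.035 m. It stays where it is left; sliding it takes about 2.5 to 4 N.
- mouthpiece: Bystander: steel mouthpiece standing cup-down, 27 mm wide, 66 mm tall. Origin at the centre of its underside.
- oil: Bystander: small white oil bottle with a black cap, 30 mm wide, 75 mm tall. Origin at the centre of its underside.
- spare_piston: Bystander: spare copper piston standing on end, 22 mm wide, 74 mm tall. Origin at the centre of its underside.
- dent_slug: Bystander: barrel-shaped steel dent slug, 38 mm wide, 40 mm tall. Origin at the centre of its underside.
- parts_cup: Bystander: small steel bowl, 66 mm wide, 45 mm tall. Origin at the centre of its underside.
- mallet: Bystander: hammer lying on the bench, 240 mm long, along its own x axis. Origin near the middle of its length.
- driver: Bystander: screwdriver lying on the bench, 170 mm long, along its own x axis. Origin near the middle of its length.

How it is judged:
By the outcome, as a careful person would: the job done as asked, in the order asked, and still so for the second after the job is handed in, with the robot touching nothing.
It also fails if it takes over 48 s, if anything falls off the work surface, if the arm or the gripper's body presses on something with over 40 N, if the wrist force passes 120 N, or if a joint passes its speed limit or range.

## Working session

There is one attempt and no reset: what is moved stays moved. The work goes in short steps, Python scripts to look and compute and a tool call to move; the robot and the scene stay as the last step left them, time stands still between calls to the robot, and variables do not carry over. Pictures are saved under pics/ and viewed, and the job is handed in when it is done.

Besides the shell and the picture viewer there is one more tool, called after ">>>" by a JSON object that holds its "method" and its "body", one argument or row to a line. play_rows: Moves the arm, as the interface text tells. Its arguments: {"type":"object","properties":{"commands":{"type":"array"},"squeeze":{"type":"number"}},"required":["commands"]}

```bash
mkdir -p pics; python3 - <<'E'
from cell import manip
import cv2,numpy as np
for n in("scene","top"):
    p,d=manip.camera(n); cv2.imwrite(f"pics/{n}0.png",p[:,:,::-1]); np.save(f"pics/{n}0.npy",d); np.save(f"pics/{n}0p.npy",p)
    print(n,manip.camera_info(n))
print(manip.read_state())
E
```

```text
scene {'intrinsics': array([[531.89878156,   0.        , 273.86577175],
       [  0.        , 531.89878156, 208.63069543],
       [  0.        ,   0.        ,   1.        ]]), 'camera_from_world': array([[-6.09264001e-01,  7.92776824e-01,  1.73863489e-02,
         3.34503274e+02],
       [-4.38592468e-01, -3.55171145e-01,  8.25524140e-01,
         1.46505286e+02],
       [ 6.60631535e-01,  4.95336618e-01,  5.64098936e-01,
        -1.80415432e+03],
       [ 0.00000000e+00,  0.00000000e+00,  0.00000000e+00,
         1.00000000e+00]])}
top {'intrinsics': array([[544.59255063,   0.        , 281.75323419],
       [  0.        , 544.59255063, 207.25320321],
       [  0.        ,   0.        ,   1.        ]]), 'camera_from_world': array([[ 1.03449337e-02, -9.99926079e-01, -6.38888928e-03,
         5.06665778e-01],
       [ 9.79011879e-01,  8.82761154e-03,  2.03611921e-01,
        -5.81611671e+02],
       [-2.03540471e-01, -8.36115033e-03,  9.79030831e-01,
        -1.32171334e+03],
       [ 0.00000000e+00,  0.00000000e+00,  0.00000000e+00,
         1.00000000e+00]])}
{'clock': 0.1, 'joints': array([-1.28262436e+00,  3.00404859e-01,  1.52151225e+00, -3.64439906e-06,
        1.32067868e+00, -6.65791097e-02]), 'qd': array([ 1.53273834e-05, -1.19166653e-03, -1.18377370e-03, -1.96889355e-03,
        1.24835075e-03, -6.46680497e-04]), 'effort': array([ 3.18633749e-03, -5.32642508e+01, -3.53284121e+01,  7.10403803e-02,
        2.35024269e-02, -4.20658921e-05]), 'eef_pos': array([ 190.98866282, -515.53194009,  204.9517772 ]), 'eef_rot': array([-3.14059151e+00, -6.32161536e-05,  3.54751949e-01]), 'wrist_force': array([ 0.37346651, -0.81531454,  0.26584225]), 'moment': array([ 0.03678159, -0.02077903,  0.03466795]), 'finger_gap': 94.21103548258242}
```

View pics/scene0.png

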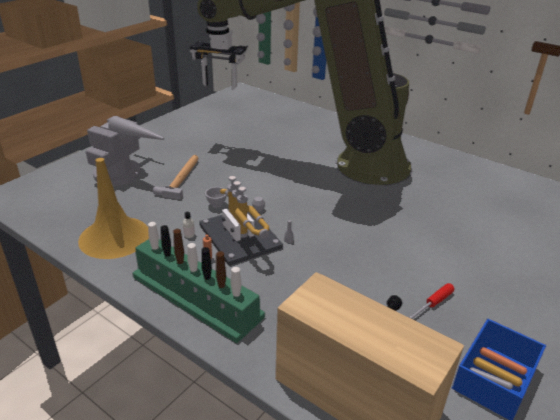

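View pics/top0.png

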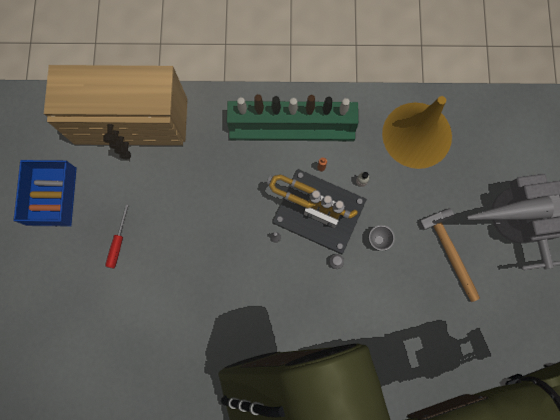

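The top view shows the stand near (320,210), with caps at about (316,195), (327,201) and (339,206). The slide's U points left, to about (270,185). I'll zoom in on both views.

```bash
python3 - <<'E'
import cv2,numpy as np
t=cv2.imread("pics/top0.png")[140:280,240:400]; s=cv2.imread("pics/scene0.png")[165:270,180:310]
cv2.imwrite("pics/tz.png",cv2.resize(t,None,fx=5,fy=4.28571*1,interpolation=cv2.INTER_CUBIC) if 0 else cv2.resize(t,(640,560),interpolation=cv2.INTER_CUBIC))
cv2.imwrite("pics/sz.png",cv2.resize(s,(650,525),interpolation=cv2.INTER_CUBIC))
E
```

```text
(no output)
```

View pics/tz.png

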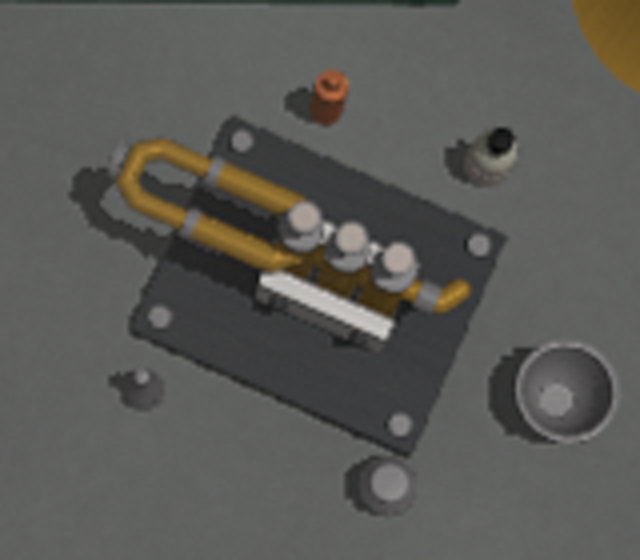

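View pics/sz.png

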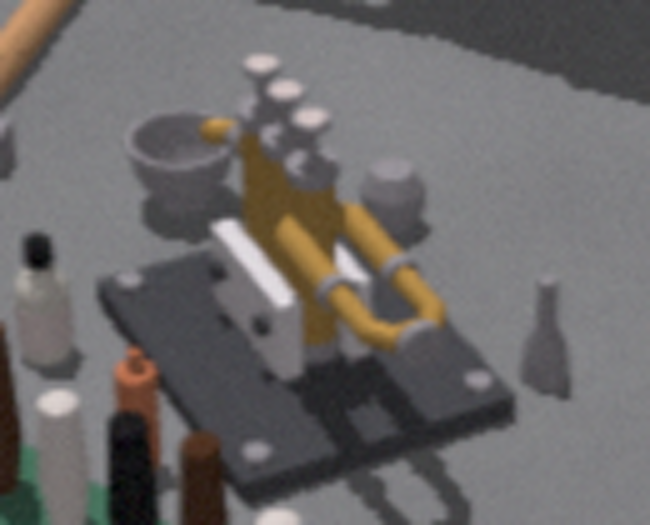

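Top crop (scale 4): caps 3, 2 and 1 are at full-image pixels (316.5,194), (328,200) and (340,205), and the pad is at about (270,180). Everything stands clear of the slide's end. Next I'll measure with depth.

```bash
cat > h.py <<'E'
import numpy as np,cv2
from cell import manip
def world(n,d):
    ci=manip.camera_info(n);K=ci["intrinsics"];T=np.linalg.inv(ci["camera_from_world"])
    v,u=np.mgrid[0:420,0:560].astype(float)
    P=np.stack([(u-K[0,2])/K[0,0]*d,-(v-K[1,2])/K[1,1]*d,-d,np.ones_like(d)],-1)
    return (P@T.T)[...,:3]
def ray(n,u,v,z):
    ci=manip.camera_info(n);K=ci["intrinsics"];T=np.linalg.inv(ci["camera_from_world"])
    r=T[:3,:3]@np.array([(u-K[0,2])/K[0,0],-(v-K[1,2])/K[1,1],-1]);c=T[:3,3]
    return c+r*(z-c[2])/r[2]
E
python3 - <<'E'
from h import *
np.set_printoptions(precision=1,suppress=True)
for n,box in(("top",(140,280,240,400)),("scene",(165,270,180,310))):
    d=np.load(f"pics/{n}0.npy");W=world(n,d);m=np.zeros(d.shape,bool);m[box[0]:box[1],box[2]:box[3]]=1
    m&=(d>0)
    near=m&(W[...,2]>157)&(W[...,2]<180)
    k,l,s,c=cv2.connectedComponentsWithStats(near.astype(np.uint8))
    for i in range(1,k):
        if s[i,4]>5: print(n,s[i,4],c[i],"depth",np.median(W[l==i],0),"ray168",ray(n,*c[i],168))
    # plate
    pl=m&(W[...,2]>10)&(W[...,2]<22)
    k,l,s,c=cv2.connectedComponentsWithStats(pl.astype(np.uint8));i=1+np.argmax(s[1:,4])
    pts=W[l==i][:,:2].astype(np.float32);print(n,"plate",cv2.minAreaRect(pts),np.median(W[l==i][:,2]))
    # slide pts
    sl=m&(W[...,2]>85)&(W[...,2]<125)
    k,l,s,c=cv2.connectedComponentsWithStats(sl.astype(np.uint8))
    for i in range(1,k):
        if s[i,4]>10:print(n,"mid",s[i],W[l==i].min(0),W[l==i].max(0))
E
```

```text
top 57 [315.5 194.2] depth [590.7 -72.6 168.1] ray168 [591.  -73.6 168. ]
top 58 [327.1 199.5] depth [ 578.7 -100.5  168.1] ray168 [ 578.6 -100.8  168. ]
top 58 [338.9 204.5] depth [ 566.9 -128.4  167.6] ray168 [ 566.9 -128.1  168. ]
top plate ((584.5785522460938, -91.84113311767578), (200.0808563232422, 163.51181030273438), 66.10781860351562) 15.588076560840818
top mid [266 175  92  44 839] [ 546.5 -178.5   85. ] [652.9  45.3 124.2]
scene 75 [233.9 180.8] depth [ 575.8 -118.7  168.9] ray168 [ 576.9 -113.6  168. ]
scene 38 [241.3 188.9] depth [596.9 -71.6 169.4] ray168 [594.9 -72.7 168. ]
scene 14 [180.3 235.1] depth [826.6 -54.2 165.2] ray168 [828.  -53.1 168. ]
scene 32 [190.6 245.2] depth [832.  -17.4 159. ] ray168 [839.5  -9.4 168. ]
scene 71 [204.8 251.3] depth [833.3  27.5 165.9] ray168 [835.6  29.5 168. ]
scene 94 [219.3 257.8] depth [835.5  71.6 170.5] ray168 [832.3  68.3 168. ]
scene 21 [234.4 268.2] depth [830.5 109.5 159.2] ray168 [837.5 115.2 168. ]
scene plate ((586.6800537109375, -91.75398254394531), (206.62286376953125, 163.85638427734375), 66.99705505371094) 17.550061970067134
scene mid [220 189  49  50 690] [ 556.6 -177.8   85.9] [660.5  45.4 124.9]
scene mid [180 251  33  19 297] [800.5 -76.3  85. ] [848.7  36.4 124.8]
```

```bash
python3 - <<'E'
from h import *
np.set_printoptions(precision=1,suppress=True)
yx=np.array([.405,.914]);xx=np.array([.914,-.405])
O=np.array([578.8,-100.8])
for n,box in(("top",(140,280,240,330)),("scene",(165,270,215,310))):
    d=np.load(f"pics/{n}0.npy");W=world(n,d);m=np.zeros(d.shape,bool);m[box[0]:box[1],box[2]:box[3]]=1
    m&=(d>0)&(W[...,2]>88)&(W[...,2]<122)
    P=W[m];s=(P[:,:2]-O)@yx;t=(P[:,:2]-O)@xx
    k=s>120
    q=np.c_[s,t,P[:,2]][k]; q=q[np.argsort(-q[:,0])]
    print(n,len(q));print(q[:14]); print("t range s>120",q[:,1].min(),q[:,1].max())
    print("tube t (s 60..110)",[np.percentile(t[(s>60)&(s<110)],p) for p in(1,50,99)])
E
```

```text
top 175
[[155.2 -10.1 107.9]
 [155.   -4.1 116.4]
 [154.8   1.5 116.7]
 [154.3   0.1 112.7]
 [154.3   6.3 120.1]
 [154.3  11.6 111.7]
 [154.2   5.6 113.1]
 [153.8  -6.6 117.5]
 [153.3  -8.  113.1]
 [153.1  -2.5 113.7]
 [152.8   8.6 114.8]
 [152.4   2.1 118.5]
 [152.4 -10.1 112.4]
 [152.3 -10.9 105.3]]
t range s>120 -24.19885424349816 24.554377653665277
tube t (s 60..110) [np.float64(-26.397301516811847), np.float64(-5.7614517006516), np.float64(26.067355090937642)]
scene 167
[[160.   10.4 106.8]
 [157.7   9.3 120.1]
 [157.5  -1.8 119.1]
 [157.2   6.2 103.4]
 [157.1  -4.9 105.6]
 [157.   11.6 105.2]
 [156.9   3.2  99.1]
 [156.6   0.3 101. ]
 [156.6  11.4 110.9]
 [156.6   3.2 111.1]
 [156.4  14.  108.7]
 [156.4   0.3 116.1]
 [156.2  -8.1 107. ]
 [156.1   3.  119.8]]
t range s>120 -19.22942725197706 27.682057223184415
tube t (s 60..110) [np.float64(-23.507714105209097), np.float64(-6.470458990672173), np.float64(29.871582417904087)]
```

Yaw is −0.417 rad, since the stand's +y is (0.405, 0.914). The middle valve is at about (580,−100) and the pad at s≈155, so the slide is about 25 mm out. The cap spacing (29.8 mm) and heights (168 mm) check out. Next I'll turn the tool and move it beyond the pad.

>>> {"method": "play_rows", "body": {
  "commands": [
    {"wz":8.84,"grip":0},
    {"wz":8.84,"grip":0},
    {"wz":8.84,"grip":0},
    {"wz":8.84,"grip":0},
    {"wz":8.84,"grip":0},
    {"x":0.0125,"y":-0.0485},
    {"x":0.0125,"y":-0.0485},
    {"x":0.0125,"y":-0.0485},
    {"x":0.0125,"y":-0.0485},
    {"x":0.0125,"y":-0.0485},
    {"x":0.0125,"y":-0.0485},
    {"x":0.0125,"y":-0.0485},
    {"x":0.0125,"y":-0.0485},
    {"x":0.0125,"y":-0.0485},
    {"x":0.0125,"y":-0.0485},
    {"x":0.0125,"y":-0.0485},
    {"x":0.0125,"y":-0.0485},
    {"x":0.0125,"y":-0.0485},
    {"x":0.0125,"y":-0.0485},
    {"x":0.0125,"y":-0.0485}
  ]
}}

```text
$.commands[0]: bad value
```

>>> {"method": "play_rows", "body": {
  "commands": [
    {"x":0,"y":0,"z":0,"wx":0,"wy":0,"wz":8.84,"grip":0},
    {"x":0,"y":0,"z":0,"wx":0,"wy":0,"wz":8.84,"grip":0},
    {"x":0,"y":0,"z":0,"wx":0,"wy":0,"wz":8.84,"grip":0},
    {"x":0,"y":0,"z":0,"wx":0,"wy":0,"wz":8.84,"grip":0},
    {"x":0,"y":0,"z":0,"wx":0,"wy":0,"wz":8.84,"grip":0}
  ],
  "squeeze": 20
}}

```text
clock: 0.72
eef_pos: [191.0, -515.6, 205.1]
eef_rot: [-3.141, 0.0, -0.422]
wrist_force: [-0.3, -0.6, 0.2]
finger_gap: 47.4
```

>>> {"method": "play_rows", "body": {
  "commands": [
    {"x":0.0125,"y":-0.0485,"z":0,"wx":0,"wy":0,"wz":0,"grip":0},
    {"x":0.0125,"y":-0.0485,"z":0,"wx":0,"wy":0,"wz":0,"grip":0},
    {"x":0.0125,"y":-0.0485,"z":0,"wx":0,"wy":0,"wz":0,"grip":0},
    {"x":0.0125,"y":-0.0485,"z":0,"wx":0,"wy":0,"wz":0,"grip":0},
    {"x":0.0125,"y":-0.0485,"z":0,"wx":0,"wy":0,"wz":0,"grip":0},
    {"x":0.0125,"y":-0.0485,"z":0,"wx":0,"wy":0,"wz":0,"grip":0},
    {"x":0.0125,"y":-0.0485,"z":0,"wx":0,"wy":0,"wz":0,"grip":0},
    {"x":0.0125,"y":-0.0485,"z":0,"wx":0,"wy":0,"wz":0,"grip":0},
    {"x":0.0125,"y":-0.0485,"z":0,"wx":0,"wy":0,"wz":0,"grip":0},
    {"x":0.0125,"y":-0.0485,"z":0,"wx":0,"wy":0,"wz":0,"grip":0},
    {"x":0.0125,"y":-0.0485,"z":0,"wx":0,"wy":0,"wz":0,"grip":0},
    {"x":0.0125,"y":-0.0485,"z":0,"wx":0,"wy":0,"wz":0,"grip":0},
    {"x":0.0125,"y":-0.0485,"z":0,"wx":0,"wy":0,"wz":0,"grip":0},
    {"x":0.0125,"y":-0.0485,"z":0,"wx":0,"wy":0,"wz":0,"grip":0},
    {"x":0.0125,"y":-0.0485,"z":0,"wx":0,"wy":0,"wz":0,"grip":0},
    {"x":0,"y":0,"z":0,"wx":0,"wy":0,"wz":0,"grip":0}
  ]
}}

```text
clock: 2.72
eef_pos: [657.5, 76.2, 203.8]
eef_rot: [3.141, 0.002, -0.414]
wrist_force: [0.1, -0.5, -0.3]
finger_gap: 0.6
```

>>> {"method": "play_rows", "body": {
  "commands": [
    {"x":0,"y":0,"z":0.026,"wx":0,"wy":0,"wz":0,"grip":0},
    {"x":0,"y":0,"z":0.026,"wx":0,"wy":0,"wz":0,"grip":0},
    {"x":0,"y":0,"z":0.026,"wx":0,"wy":0,"wz":0,"grip":0},
    {"x":0,"y":0,"z":0.027,"wx":0,"wy":0,"wz":0,"grip":0},
    {"x":0,"y":0,"z":0,"wx":0,"wy":0,"wz":0,"grip":0}
  ]
}}

```text
clock: 3.35
eef_pos: [655.6, 72.8, 98.6]
eef_rot: [3.14, 0.004, -0.417]
wrist_force: [-0.5, 1.0, 0.7]
finger_gap: 0.8
```

```bash
python3 - <<'E'
from h import *
p,d=manip.camera("top");np.save("pics/t1.npy",d)
cv2.imwrite("pics/t1.png",cv2.resize(p[140:280,220:380,::-1],(640,560),interpolation=cv2.INTER_CUBIC))
p,d=manip.camera("scene")
cv2.imwrite("pics/s1.png",cv2.resize(p[100:260,190:350,::-1],(560,560),interpolation=cv2.INTER_CUBIC))
print(manip.read_state())
E
```

```text
{'clock': 3.45, 'joints': array([ 5.54884864e-02,  6.37960153e-01,  1.27788916e+00, -5.46902582e-05,
        1.22501924e+00,  2.04347659e+00]), 'qd': array([ 4.83509226e-03, -1.25593767e-02, -1.66341980e-02,  1.01451350e-03,
        8.80804029e-05,  8.61429195e-04]), 'effort': array([-8.35702987e-02, -6.77098417e+01, -3.24827528e+01, -2.11215927e-02,
       -1.16554904e-01, -6.97981115e-03]), 'eef_pos': array([657.07559992,  73.14006759, 101.47555654]), 'eef_rot': array([-3.14130882e+00, -6.68129427e-04, -4.17173357e-01]), 'wrist_force': array([ 0.76046857, -0.06571795,  0.79970928]), 'moment': array([ 0.0303166 , -0.02576541, -0.00723436]), 'finger_gap': 0.3290524126316304}
```

View pics/t1.png

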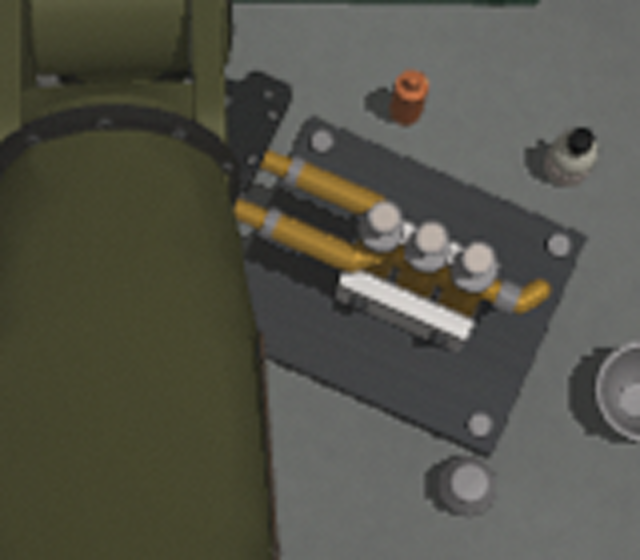

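View pics/s1.png

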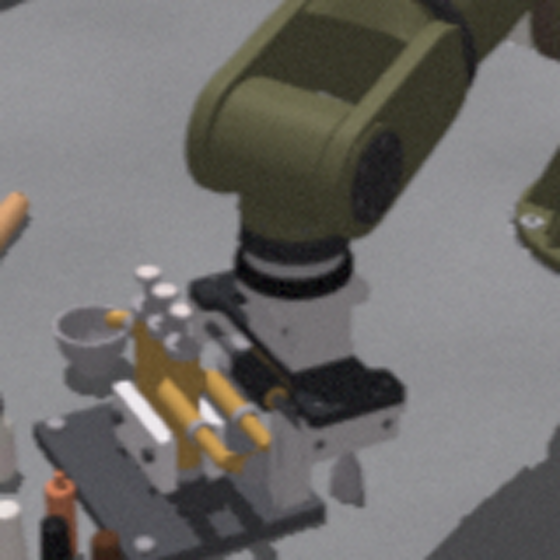

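Top view: the caps are at (384,220), (432,240) and (478,262) in the crop and are clear of the gripper. Scene view: the finger at (290,460) stands beyond the pad at (235,445). I'll push along tool +y.

>>> {"method": "play_rows", "body": {
  "commands": [
    {"x":0,"y":0.008,"z":0,"wx":0,"wy":0,"wz":0,"grip":0},
    {"x":0,"y":0.008,"z":0,"wx":0,"wy":0,"wz":0,"grip":0},
    {"x":0,"y":0.004,"z":0,"wx":0,"wy":0,"wz":0,"grip":0},
    {"x":0,"y":0.004,"z":0,"wx":0,"wy":0,"wz":0,"grip":0},
    {"x":0,"y":0.003,"z":0,"wx":0,"wy":0,"wz":0,"grip":0},
    {"x":0,"y":0.003,"z":0,"wx":0,"wy":0,"wz":0,"grip":0},
    {"x":0,"y":0.003,"z":0,"wx":0,"wy":0,"wz":0,"grip":0}
  ]
}}

```text
clock: 4.32
eef_pos: [643.6, 43.5, 100.6]
eef_rot: [-3.141, -0.0, -0.416]
wrist_force: [1.2, 2.2, 2.7]
finger_gap: 0.6
```

>>> {"method": "play_rows", "body": {
  "commands": [
    {"x":0,"y":0.003,"z":0,"wx":0,"wy":0,"wz":0,"grip":0},
    {"x":0,"y":0.003,"z":0,"wx":0,"wy":0,"wz":0,"grip":0},
    {"x":0,"y":0.002,"z":0,"wx":0,"wy":0,"wz":0,"grip":0}
  ]
}}

```text
clock: 4.7
eef_pos: [640.3, 36.0, 100.5]
eef_rot: [-3.142, -0.0, -0.417]
wrist_force: [1.1, 2.5, 2.2]
finger_gap: 0.2
```

>>> {"method": "play_rows", "body": {
  "commands": [
    {"x":0,"y":0.002,"z":0,"wx":0,"wy":0,"wz":0,"grip":0},
    {"x":0,"y":0.001,"z":0,"wx":0,"wy":0,"wz":0,"grip":0}
  ]
}}

```text
clock: 4.95
eef_pos: [639.1, 33.3, 100.5]
eef_rot: [-3.142, -0.0, -0.417]
wrist_force: [1.3, 1.3, 2.5]
finger_gap: 0.5
```

>>> {"method": "play_rows", "body": {
  "commands": [
    {"x":0,"y":0.001,"z":0,"wx":0,"wy":0,"wz":0,"grip":0},
    {"x":0,"y":0.001,"z":0,"wx":0,"wy":0,"wz":0,"grip":0}
  ]
}}

```text
clock: 5.2
eef_pos: [638.3, 31.5, 100.5]
eef_rot: [-3.142, -0.0, -0.417]
wrist_force: [1.2, 2.4, 1.2]
finger_gap: 0.5
```

>>> {"method": "play_rows", "body": {
  "commands": [
    {"x":0,"y":0.001,"z":0,"wx":0,"wy":0,"wz":0,"grip":0}
  ]
}}

```text
clock: 5.32
eef_pos: [637.9, 30.6, 100.5]
eef_rot: [3.142, -0.0, -0.417]
wrist_force: [2.0, 1.6, 1.3]
finger_gap: 0.4
```

>>> {"method": "play_rows", "body": {
  "commands": [
    {"x":0,"y":0.001,"z":0,"wx":0,"wy":0,"wz":0,"grip":0}
  ]
}}

```text
clock: 5.45
eef_pos: [637.5, 29.7, 100.4]
eef_rot: [-3.142, 0.0, -0.417]
wrist_force: [1.8, 2.7, 2.9]
finger_gap: 0.5
```

>>> {"method": "play_rows", "body": {
  "commands": [
    {"x":0,"y":0.001,"z":0,"wx":0,"wy":0,"wz":0,"grip":0}
  ]
}}

```text
clock: 5.58
eef_pos: [637.1, 28.8, 100.5]
eef_rot: [-3.142, 0.0, -0.417]
wrist_force: [1.2, 2.3, 1.7]
finger_gap: 0.2
```

>>> {"method": "play_rows", "body": {
  "commands": [
    {"x":0,"y":0.001,"z":0,"wx":0,"wy":0,"wz":0,"grip":0}
  ]
}}

```text
clock: 5.7
eef_pos: [636.7, 28.0, 100.5]
eef_rot: [-3.141, -0.0, -0.417]
wrist_force: [4.0, 6.6, 2.5]
finger_gap: 0.3
```

>>> {"method": "play_rows", "body": {
  "commands": [
    {"x":0,"y":0.0004,"z":0,"wx":0,"wy":0,"wz":0,"grip":0}
  ]
}}

```text
clock: 5.82
eef_pos: [636.7, 28.0, 100.5]
eef_rot: [-3.141, -0.0, -0.417]
wrist_force: [4.5, 6.3, 0.7]
finger_gap: 0.8
```

>>> {"method": "play_rows", "body": {
  "commands": [
    {"x":0,"y":0.0006,"z":0,"wx":0,"wy":0,"wz":0,"grip":0}
  ]
}}

```text
clock: 5.95
eef_pos: [636.7, 28.0, 100.6]
eef_rot: [-3.14, -0.001, -0.416]
wrist_force: [4.9, 9.7, 1.0]
finger_gap: 0.1
```

The slide is at its stop: the force rises to 11 N while the position stays fixed. I'll back off, rise and open the fingers to about 48 mm.

>>> {"method": "play_rows", "body": {
  "commands": [
    {"x":0,"y":-0.02,"z":0,"wx":0,"wy":0,"wz":0,"grip":0},
    {"x":0,"y":-0.03,"z":0,"wx":0,"wy":0,"wz":0,"grip":0},
    {"x":0,"y":0,"z":-0.04,"wx":0,"wy":0,"wz":0,"grip":0.51},
    {"x":0,"y":0,"z":-0.04,"wx":0,"wy":0,"wz":0,"grip":0.51},
    {"x":0,"y":0,"z":-0.03,"wx":0,"wy":0,"wz":0,"grip":0.51},
    {"x":0,"y":0,"z":0,"wx":0,"wy":0,"wz":0,"grip":0.51},
    {"x":0,"y":0,"z":0,"wx":0,"wy":0,"wz":0,"grip":0.51},
    {"x":0,"y":0,"z":0,"wx":0,"wy":0,"wz":0,"grip":0.51}
  ]
}}

```text
clock: 6.95
eef_pos: [656.1, 72.9, 208.8]
eef_rot: [3.14, 0.002, -0.417]
wrist_force: [-0.3, -0.5, -0.3]
finger_gap: 47.8
```

```bash
python3 - <<'E'
from h import *
np.set_printoptions(precision=1,suppress=True)
for n,b in(("top",(140,280,220,380)),("scene",(100,260,190,350))):
    p,d=manip.camera(n);W=world(n,d)
    cv2.imwrite(f"pics/{n}2.png",cv2.resize(p[b[0]:b[1],b[2]:b[3],::-1],(640,560) if n=="top" else (560,560),interpolation=cv2.INTER_CUBIC))
    m=(d>0)&(W[...,2]>160)&(W[...,2]<176)&(W[...,0]>540)&(W[...,0]<620)&(W[...,1]>-150)&(W[...,1]<-50)
    k,l,s,c=cv2.connectedComponentsWithStats(m.astype(np.uint8))
    for i in range(1,k):
        if s[i,4]>5: print(n,s[i,4],c[i],np.median(W[l==i],0),ray(n,*c[i],168))
    # slide end
    O=np.array([580,-100.3]);a=(W[...,:2]-O)@[.405,.914];t=(W[...,:2]-O)@[.914,-.405]
    q=(d>0)&(abs(t)<10)&(a>60)&(a<180)&(W[...,2]>88)&(W[...,2]<122)
    print(n,"end s",np.sort(a[q])[-8:])
st=manip.read_state();print(st['clock'],st['eef_pos'],st['eef_rot'],st['finger_gap'])
E
```

```text
top 56 [315.5 194.2] [591.  -72.6 167.9] [591.  -73.5 168. ]
top 58 [327.1 199.5] [ 578.3 -100.5  167.9] [ 578.6 -100.8  168. ]
top 57 [338.9 204.5] [ 567.5 -128.3  167.4] [ 566.9 -128.   168. ]
top end s [125.7 126.2 126.6 127.8 128.  128.  128.3 128.6]
scene 71 [234.  180.6] [ 576.9 -111.5  169.3] [ 576.3 -113.8  168. ]
scene 37 [241.4 188.8] [596.4 -72.8 168.7] [594.6 -73.  168. ]
scene end s [130.8 130.8 130.8 131.2 131.6 132.  132.5 132.6]
7.05 [656.3  72.8 209.4] [ 3.1  0.  -0.4] 47.93028054004973
```

View pics/scene2.png

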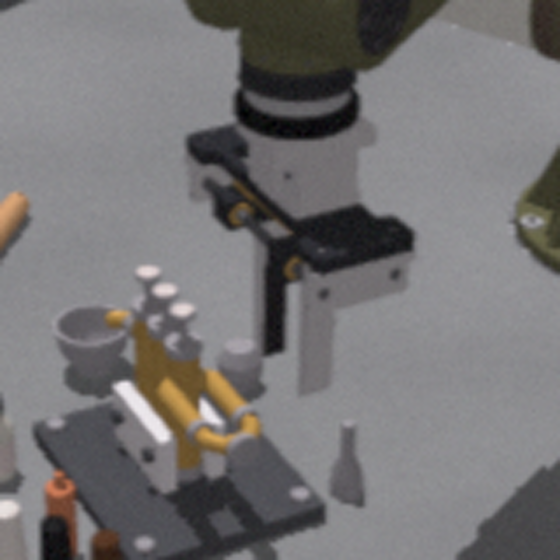

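View pics/top2.png

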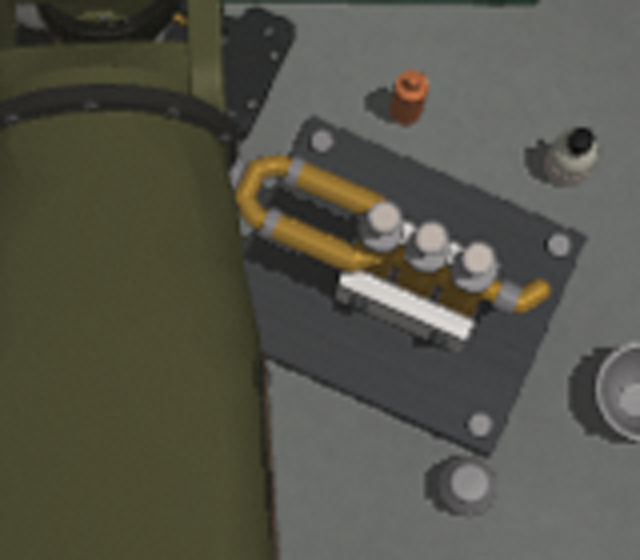

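The slide end now measures s≈130 (128.5 from top, 132 from scene), so it is home. The cap pixels match the first view, so the stand has not moved. Now I'll go over the valves.

>>> {"method": "play_rows", "body": {
  "commands": [
    {"x":0,"y":0.0315,"z":0,"wx":0,"wy":0,"wz":0,"grip":0.51},
    {"x":0,"y":0.0315,"z":0,"wx":0,"wy":0,"wz":0,"grip":0.51},
    {"x":0,"y":0.0315,"z":0,"wx":0,"wy":0,"wz":0,"grip":0.51},
    {"x":0,"y":0.0315,"z":0,"wx":0,"wy":0,"wz":0,"grip":0.51},
    {"x":0,"y":0.0315,"z":0,"wx":0,"wy":0,"wz":0,"grip":0.51},
    {"x":0,"y":0.0315,"z":0,"wx":0,"wy":0,"wz":0,"grip":0.51},
    {"x":0,"y":0,"z":0.015,"wx":0,"wy":0,"wz":0,"grip":0.51},
    {"x":0,"y":0,"z":0.015,"wx":0,"wy":0,"wz":0,"grip":0.51},
    {"x":0,"y":0,"z":0,"wx":0,"wy":0,"wz":0,"grip":0.51},
    {"x":0,"y":0,"z":0,"wx":0,"wy":0,"wz":0,"grip":0.51}
  ]
}}

```text
clock: 8.3
eef_pos: [580.3, -99.5, 180.5]
eef_rot: [-3.142, 0.0, -0.416]
wrist_force: [-0.6, -0.8, -0.1]
finger_gap: 47.8
```

```bash
python3 - <<'E'
from h import *
np.set_printoptions(precision=1,suppress=True)
p,d=manip.camera("scene");W=world("scene",d)
cv2.imwrite("pics/s3.png",cv2.resize(p[130:230,190:290,::-1],(600,600),interpolation=cv2.INTER_CUBIC))
p,_=manip.camera("top")
cv2.imwrite("pics/t3.png",cv2.resize(p[140:280,220:380,::-1],(640,560),interpolation=cv2.INTER_CUBIC))
O=np.array([580,-100.3]);a=(W[...,:2]-O)@[.405,.914];t=(W[...,:2]-O)@[.914,-.405]
for lo,hi in((-60,-15),(-12,12),(15,60)):
    for z0,z1 in((176,200),(160,173)):
        q=(d>0)&(abs(t)<25)&(a>lo)&(a<hi)&(W[...,2]>z0)&(W[...,2]<z1)
        if q.sum()>3: print(lo,z0,q.sum(),"s",np.percentile(a[q],[5,50,95]),"t",np.percentile(t[q],[5,50,95]),W[...,2][q].min())
st=manip.read_state();print(st['clock'],st['eef_pos'],st['eef_rot'],st['finger_gap'])
E
```

```text
-60 176 46 s [-27.8 -23.  -18.2] t [-8.5  1.6  9.2] 182.2628026202824
-60 160 32 s [-38.9 -27.6 -21. ] t [-5.9  3.1 10.8] 164.17065771074454
-12 160 29 s [-8.2  2.   7.9] t [-4.6  3.9 10.7] 162.38806953020355
15 176 32 s [30.9 36.8 41.1] t [-7.7  1.9 10. ] 184.6874266908327
15 160 36 s [22.2 33.  38.7] t [-4.4  2.7 11.2] 164.04155012827096
8.4 [580.4 -99.7 180.9] [-3.1 -0.  -0.4] 48.16269037043893
```

View pics/s3.png

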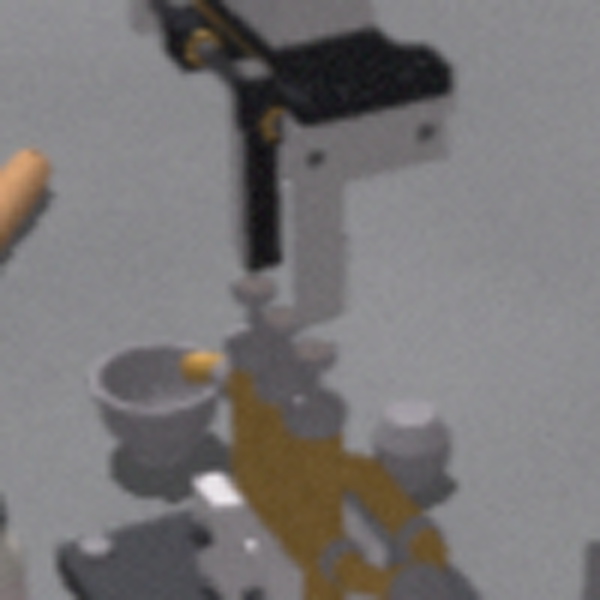

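View pics/t3.png

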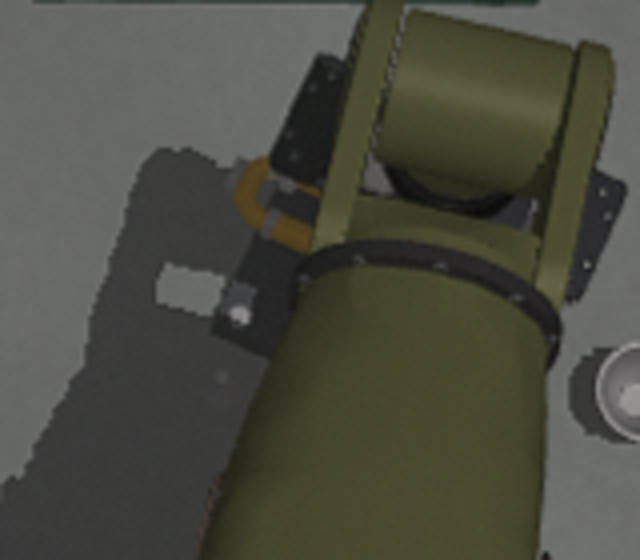

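Scene crop: the fingertips at (262,265) and (318,325) sit over outer caps 1 (253,290) and 3 (315,352), straddling the middle cap (278,318). In the shared view the offset is about 2 mm, well within the 20 mm caps. The top view is blocked by the arm. Pressing down.

>>> {"method": "play_rows", "body": {
  "commands": [
    {"x":0,"y":0,"z":0.004,"wx":0,"wy":0,"wz":0,"grip":0.51},
    {"x":0,"y":0,"z":0.004,"wx":0,"wy":0,"wz":0,"grip":0.51},
    {"x":0,"y":0,"z":0.004,"wx":0,"wy":0,"wz":0,"grip":0.51},
    {"x":0,"y":0,"z":0.004,"wx":0,"wy":0,"wz":0,"grip":0.51},
    {"x":0,"y":0,"z":0.004,"wx":0,"wy":0,"wz":0,"grip":0.51},
    {"x":0,"y":0,"z":0.003,"wx":0,"wy":0,"wz":0,"grip":0.51}
  ]
}}

```text
clock: 9.15
eef_pos: [580.1, -100.1, 157.7]
eef_rot: [-3.142, -0.0, -0.417]
wrist_force: [-2.8, -0.8, 8.0]
finger_gap: 48.2
```

>>> {"method": "play_rows", "body": {
  "commands": [
    {"x":0,"y":0,"z":0.002,"wx":0,"wy":0,"wz":0,"grip":0.51},
    {"x":0,"y":0,"z":0.002,"wx":0,"wy":0,"wz":0,"grip":0.51},
    {"x":0,"y":0,"z":0.001,"wx":0,"wy":0,"wz":0,"grip":0.51}
  ]
}}

```text
clock: 9.52
eef_pos: [580.1, -100.1, 153.1]
eef_rot: [-3.142, -0.001, -0.417]
wrist_force: [-4.7, 1.7, 9.6]
finger_gap: 47.9
```

>>> {"method": "play_rows", "body": {
  "commands": [
    {"x":0,"y":0,"z":0.001,"wx":0,"wy":0,"wz":0,"grip":0.51}
  ]
}}

```text
clock: 9.65
eef_pos: [580.1, -100.1, 152.2]
eef_rot: [-3.141, -0.001, -0.417]
wrist_force: [-4.0, 1.1, 14.6]
finger_gap: 48.2
```

>>> {"method": "play_rows", "body": {
  "commands": [
    {"x":0,"y":0,"z":0.0007,"wx":0,"wy":0,"wz":0,"grip":0.51}
  ]
}}

```text
clock: 9.78
eef_pos: [580.2, -100.1, 152.1]
eef_rot: [-3.141, -0.001, -0.417]
wrist_force: [-9.4, 0.7, 18.6]
finger_gap: 48.1
```

>>> {"method": "play_rows", "body": {
  "commands": [
    {"x":-0.0005,"y":0.0002,"z":0.0004,"wx":0,"wy":0,"wz":0,"grip":0.51}
  ]
}}

```text
clock: 9.9
eef_pos: [580.1, -100.1, 152.1]
eef_rot: [-3.141, -0.003, -0.417]
wrist_force: [-3.6, 2.5, 17.8]
finger_gap: 47.8
```

```bash
python3 - <<'E'
from h import *
np.set_printoptions(precision=2,suppress=True)
s=manip.read_state();print(s['clock'],s['eef_pos'],s['eef_rot'],s['wrist_force'],s['moment'])
p,d=manip.camera("scene");W=world("scene",d)
cv2.imwrite("pics/s4.png",cv2.resize(p[130:230,190:290,::-1],(600,600),interpolation=cv2.INTER_CUBIC))
E
```

```text
9.9 [ 580.09 -100.11  152.14] [-3.14 -0.   -0.42] [-3.55  2.5  17.82] [0.41 0.74 0.02]
```

View pics/s4.png

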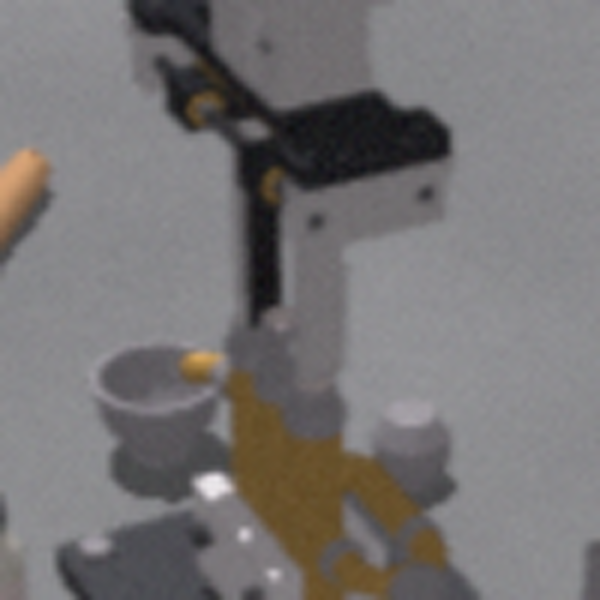

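The middle cap is still up at (278,318), and both outer caps are down under the fingertips: z=152.1, the specified bottom, with 18 N against 10 N of spring force. I'll add a slight press and hold for over 2 s.

>>> {"method": "play_rows", "body": {
  "commands": [
    {"x":-0.0003,"y":0.0001,"z":0.0005,"wx":0,"wy":0,"wz":0,"grip":0.51},
    {"x":0,"y":0,"z":0,"wx":0,"wy":0,"wz":0,"grip":0.51}
  ]
}}

```text
clock: 10.2
eef_pos: [580.1, -100.1, 152.1]
eef_rot: [-3.141, -0.004, -0.417]
wrist_force: [-3.9, 2.0, 19.6]
finger_gap: 48.0
```

>>> {"method": "play_rows", "body": {
  "commands": [
    {"x":0,"y":0,"z":0,"wx":0,"wy":0,"wz":0,"grip":0.51},
    {"x":0,"y":0,"z":0,"wx":0,"wy":0,"wz":0,"grip":0.51},
    {"x":0,"y":0,"z":0,"wx":0,"wy":0,"wz":0,"grip":0.51},
    {"x":0,"y":0,"z":0,"wx":0,"wy":0,"wz":0,"grip":0.51},
    {"x":0,"y":0,"z":0,"wx":0,"wy":0,"wz":0,"grip":0.51},
    {"x":0,"y":0,"z":0,"wx":0,"wy":0,"wz":0,"grip":0.51},
    {"x":0,"y":0,"z":0,"wx":0,"wy":0,"wz":0,"grip":0.51},
    {"x":0,"y":0,"z":0,"wx":0,"wy":0,"wz":0,"grip":0.51},
    {"x":0,"y":0,"z":0,"wx":0,"wy":0,"wz":0,"grip":0.51},
    {"x":0,"y":0,"z":0,"wx":0,"wy":0,"wz":0,"grip":0.51},
    {"x":0,"y":0,"z":0,"wx":0,"wy":0,"wz":0,"grip":0.51},
    {"x":0,"y":0,"z":0,"wx":0,"wy":0,"wz":0,"grip":0.51},
    {"x":0,"y":0,"z":0,"wx":0,"wy":0,"wz":0,"grip":0.51},
    {"x":0,"y":0,"z":0,"wx":0,"wy":0,"wz":0,"grip":0.51},
    {"x":0,"y":0,"z":0,"wx":0,"wy":0,"wz":0,"grip":0.51},
    {"x":0,"y":0,"z":0,"wx":0,"wy":0,"wz":0,"grip":0.51},
    {"x":0,"y":0,"z":0,"wx":0,"wy":0,"wz":0,"grip":0.51},
    {"x":0,"y":0,"z":0,"wx":0,"wy":0,"wz":0,"grip":0.51},
    {"x":0,"y":0,"z":0,"wx":0,"wy":0,"wz":0,"grip":0.51},
    {"x":0,"y":0,"z":0,"wx":0,"wy":0,"wz":0,"grip":0.51}
  ]
}}

```text
clock: 12.7
eef_pos: [580.1, -100.1, 152.1]
eef_rot: [-3.141, -0.004, -0.417]
wrist_force: [-5.1, 1.2, 19.0]
finger_gap: 47.9
```

I have time left, so I'll press slightly more firmly and hold again to be sure both are seated.

>>> {"method": "play_rows", "body": {
  "commands": [
    {"x":-0.0004,"y":0.0002,"z":0.001,"wx":0,"wy":0,"wz":0,"grip":0.51},
    {"x":0,"y":0,"z":0,"wx":0,"wy":0,"wz":0,"grip":0.51},
    {"x":0,"y":0,"z":0,"wx":0,"wy":0,"wz":0,"grip":0.51},
    {"x":0,"y":0,"z":0,"wx":0,"wy":0,"wz":0,"grip":0.51},
    {"x":0,"y":0,"z":0,"wx":0,"wy":0,"wz":0,"grip":0.51},
    {"x":0,"y":0,"z":0,"wx":0,"wy":0,"wz":0,"grip":0.51},
    {"x":0,"y":0,"z":0,"wx":0,"wy":0,"wz":0,"grip":0.51},
    {"x":0,"y":0,"z":0,"wx":0,"wy":0,"wz":0,"grip":0.51},
    {"x":0,"y":0,"z":0,"wx":0,"wy":0,"wz":0,"grip":0.51},
    {"x":0,"y":0,"z":0,"wx":0,"wy":0,"wz":0,"grip":0.51},
    {"x":0,"y":0,"z":0,"wx":0,"wy":0,"wz":0,"grip":0.51},
    {"x":0,"y":0,"z":0,"wx":0,"wy":0,"wz":0,"grip":0.51},
    {"x":0,"y":0,"z":0,"wx":0,"wy":0,"wz":0,"grip":0.51},
    {"x":0,"y":0,"z":0,"wx":0,"wy":0,"wz":0,"grip":0.51},
    {"x":0,"y":0,"z":0,"wx":0,"wy":0,"wz":0,"grip":0.51},
    {"x":0,"y":0,"z":0,"wx":0,"wy":0,"wz":0,"grip":0.51},
    {"x":0,"y":0,"z":0,"wx":0,"wy":0,"wz":0,"grip":0.51},
    {"x":0,"y":0,"z":0,"wx":0,"wy":0,"wz":0,"grip":0.51},
    {"x":0,"y":0,"z":0,"wx":0,"wy":0,"wz":0,"grip":0.51}
  ]
}}

```text
clock: 15.08
eef_pos: [580.1, -100.1, 152.0]
eef_rot: [-3.14, -0.005, -0.417]
wrist_force: [-3.7, 2.5, 24.9]
finger_gap: 47.6
```

Now I'll release straight up, then move aside along stand +y so the cameras can see the stand.

>>> {"method": "play_rows", "body": {
  "commands": [
    {"x":0,"y":0,"z":-0.004,"wx":0,"wy":0,"wz":0,"grip":0.51},
    {"x":0,"y":0,"z":-0.005,"wx":0,"wy":0,"wz":0,"grip":0.51},
    {"x":0,"y":0,"z":-0.008,"wx":0,"wy":0,"wz":0,"grip":0.51},
    {"x":0,"y":0,"z":-0.02,"wx":0,"wy":0,"wz":0,"grip":0.51},
    {"x":0,"y":0,"z":-0.03,"wx":0,"wy":0,"wz":0,"grip":0.51},
    {"x":0,"y":0,"z":-0.03,"wx":0,"wy":0,"wz":0,"grip":0.51},
    {"x":0,"y":-0.04,"z":0,"wx":0,"wy":0,"wz":0,"grip":0.51},
    {"x":0,"y":-0.04,"z":0,"wx":0,"wy":0,"wz":0,"grip":0.51},
    {"x":0,"y":-0.04,"z":0,"wx":0,"wy":0,"wz":0,"grip":0.51},
    {"x":0,"y":-0.04,"z":0,"wx":0,"wy":0,"wz":0,"grip":0.51},
    {"x":0,"y":-0.03,"z":0,"wx":0,"wy":0,"wz":0,"grip":0.51},
    {"x":0,"y":0,"z":0,"wx":0,"wy":0,"wz":0,"grip":0.51},
    {"x":0,"y":0,"z":0,"wx":0,"wy":0,"wz":0,"grip":0.51}
  ]
}}

```text
clock: 16.7
eef_pos: [655.4, 72.9, 245.5]
eef_rot: [3.141, 0.0, -0.417]
wrist_force: [0.3, -1.6, -0.2]
finger_gap: 48.4
```

```bash
python3 - <<'E'
from h import *
np.set_printoptions(precision=1,suppress=True)
for n,b in(("top",(140,280,220,380)),("scene",(100,260,190,350))):
    p,d=manip.camera(n);W=world(n,d)
    cv2.imwrite(f"pics/{n}5.png",cv2.resize(p[b[0]:b[1],b[2]:b[3],::-1],(640,560) if n=="top" else (560,560),interpolation=cv2.INTER_CUBIC))
    m=(d>0)&(W[...,2]>160)&(W[...,2]<176)&(W[...,0]>540)&(W[...,0]<620)&(W[...,1]>-150)&(W[...,1]<-50)
    k,l,s,c=cv2.connectedComponentsWithStats(m.astype(np.uint8))
    for i in range(1,k):
        if s[i,4]>5: print(n,s[i,4],c[i],np.median(W[l==i],0),ray(n,*c[i],168))
    O=np.array([580,-100.3]);a=(W[...,:2]-O)@[.405,.914];t=(W[...,:2]-O)@[.914,-.405]
    q=(d>0)&(abs(t)<10)&(a>60)&(a<180)&(W[...,2]>88)&(W[...,2]<122)
    print(n,"end s",np.sort(a[q])[-8:])
st=manip.read_state();print(st['clock'],st['eef_pos'],st['wrist_force'])
E
```

```text
top 57 [315.5 194.2] [591.  -72.8 168. ] [591.  -73.6 168. ]
top 58 [327.1 199.5] [ 578.9 -100.5  167.2] [ 578.6 -100.8  168. ]
top 58 [338.9 204.5] [ 566.9 -128.4  167.2] [ 566.9 -128.1  168. ]
top end s [124.8 125.3 125.4 125.7 126.6 127.4 127.4 128.6]
scene 70 [233.9 180.6] [ 576.2 -115.   169.1] [ 576.  -114.1  168. ]
scene 36 [241.3 188.8] [596.7 -72.9 168.5] [594.3 -73.3 168. ]
scene end s [130.8 130.9 131.1 131.3 131.5 132.9 133.6 134.1]
16.8 [655.4  72.6 246. ] [-0.4 -0.7  0. ]
```

View pics/scene5.png

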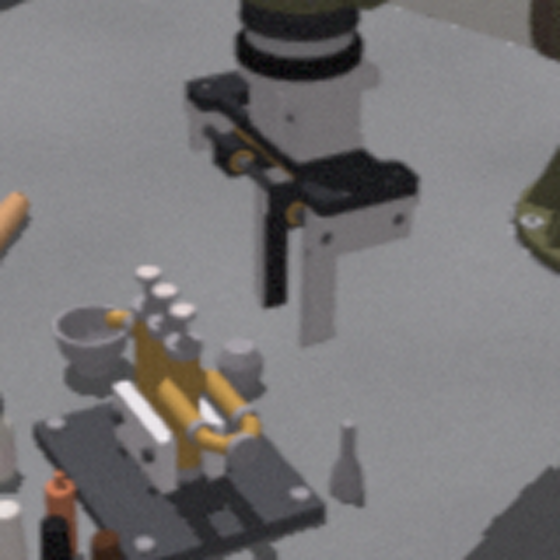

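View pics/top5.png

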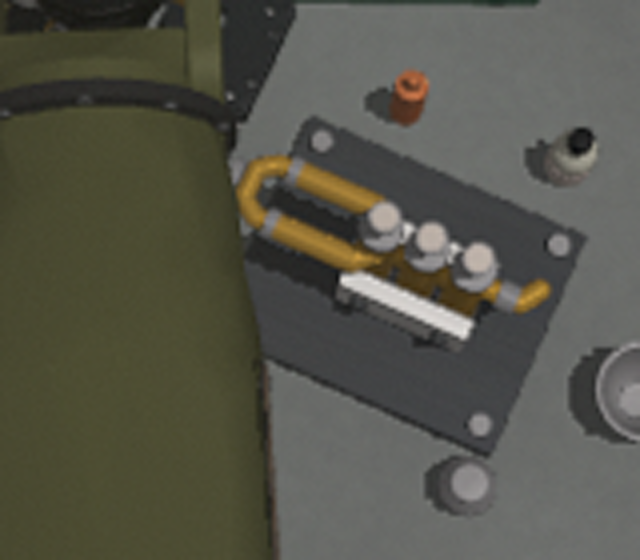

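All three caps are back up in the same pixels as at the start: (384,220), (432,240) and (478,262) in the top crop. The slide is home, the stand and nearby items have not moved, and the gripper is clear. Handing in.

```bash
python3 -c "
from cell import manip
print(manip.sign_off())"
```

```text
the job is handed in; nothing more can be done
None
```

I pushed the slide home, then pressed the two outer valves together and held them down. I released them and handed the job in at about 16.8 s with the gripper clear of everything.

- **Slide:** I pushed it in with shut fingers until the force rose from 3 N to 11 N with no further movement. Afterwards the pad measured 128.6 mm (top camera) and about 132–134 mm (scene camera) from the middle valve; home is 130 mm.
- **Valves:** Both outer valves were held down for about 5 s, with the fingertips at z = 152.1 mm and 18–25 N of push. Fully down is 152 mm, and the springs need about 10 N together. The middle cap was seen still up between the fingers.
- **Final check:** All three caps read about 168 mm, so they sprang back up. The cap positions match the first picture, so the stand did not move, and the bystanders in view look undisturbed. The mallet and driver are outside the last crops and I did not check them. The wrist force reads about zero.

**Disagreements:** The two cameras differ by 3–4 mm on where the stand is, more than the stated 2 mm. I used a point between them, within the tolerance of the 20 mm caps. The arm also blocked the top camera during the press, so the evidence for that step is the scene camera, the force and the tip height.

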